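Index the sliding divider to pen in the flow cup

ROBOT

A 7-joint arm with a two-finger parallel gripper is mounted at the origin on a cart in front of the work surface, level with it; the furniture and walls round the work are solid. World frame = base frame: x ahead of the robot, y to its left, z up, the work surface at z = 0. Lengths are in m, angles in rad, forces in N, time in s.
With the tool pointing down it reaches from about 0.35 to 0.9 m from the base axis. Payload 7.2 kg.
Tool frame: the origin (TCP) lies on the centre line of the jaws, within the pads' length; the fingertips stand 14 mm ahead of it and the grasp point (between the pads) lies 5 mm behind it (r.finger_overhang is the distance from the TCP to the fingertips, in m); z points along the fingers, y is the line along which they close (so a half turn about z gives the same grasp; the last joint's range is limited). The gripper opens to 88 mm and grips with 3 to 60 N. Pads are 20 mm wide; open, the fingers measure 115 mm over their backs; the gripper's body (75 mm by 178 mm) begins 61 mm behind the grasp point.
Start: joints at [-1.379, 0.411, -0.013, 1.596, 0.006, 1.134, -0.082], TCP at [0.161, 0.604, 0.237] pointing down, gripper open.
Joint ranges: [-2.95, 2.95], [-0.29, 1.99], [-1.47, 1.44], [0.14, 2.54], [-1.03, 4.17], [0.13, 1.85], [-2.86, 2.86]. Speed limits (rad/s): [2.39, 2.39, 3.01, 3.01, 3.14, 3.14, 3.14].

INTERFACE

Orientations are given as a unit quaternion [x, y, z, w].
In Python, from bench import r gives the robot as it stands. The module is installed in compiled form; this text tells all that it offers.
- The arm moves only by the tool arm_command, never from a script. Its arguments are lists of equal length, an entry for each row: "xyz": the shift along the tool's x, y, z in mm, a list of three; "yaw": the turn about the tool's z in degrees. A call has 1 to 8 rows; each row is the pose to reach, as a shift and turn from the pose commanded when the call began, along the tool's axes at that moment; what a row does not reach only later rows make up. A row lasts 1/12 s, in which the tool goes at most 41.7 mm and 7.16 degrees, less where a joint would pass 70% of its speed; a pose out of reach is approached as far as the arm can. A call with a gripper value outside its range is refused whole. "claw" is the opening in per cent of the stroke, from 0 (shut) to 100 (fully open), set as the call begins (left out, the last holds). The fingers move at their own pace and stop on an object; "newtons" is the grip in N (left out, the last holds). Time passes only in rows, so rows that repeat a pose let the fingers close. It gives the time, the measured TCP pose, the force, the opening and the grip force at its end, in the units of the state.
- r.state(): the state, without advancing time (a new reading comes with each control period).
- r.grab_frame(name): name is "scene" or "top" or "wrist"; returns the picture (480x640x3 uint8, blue, green, red); there is no depth.
- r.get_calibration(name): a dict with "fovy" (degrees; the focal length in pixels is half the picture's height over the tangent of half this angle, whatever the lens; pixels are square), "cx", "cy" (the principal point, pixels), "distortion" ([k1, k2, p1, p2, k3] as OpenCV has them; the pictures are not rectified), "rvec" (rotation vector, rad) and "tvec" (3), from world to camera coordinates, as OpenCV has them. Camera axes: x right, y down, z forward; pixel columns grow to the right and rows downward; lengths in m; the calibration is good to about 2 mm. A picture is of the moment at which its call begins: read the wrist's pose just before it. get_calibration takes no time and is no camera call; for the wrist camera it gives the pose at the moment of the call.
- r.finish_job(): hands the job in; it is judged then, once.
Trained networks look in the newest picture that a camera, given by its name, has taken for a name from the list of things; names that differ only in an ending like _2 or _b are one class to them, and where a whole thing is asked for, a point or a joint stands for the part that bears it (a point fixed in the world has none). Each returns a list of dicts, best first, with "confidence" (0 to 1); they miss things now and then, are a little off and sometimes report something else, mostly with a low value. They report only what shows in the picture. A call takes as long as a camera call.
- r.boxes_of(label, camera): "bbox" ([left, top, width, height] in pixels, round what is visible of it).
- r.spot_point(label, camera): "pixel" ([column, row] in pixels: a listed point, or the origin of a listed thing).
The state is a dict: "clock": time; "q": joint angles; "qvel": joint speeds; "effort": joint torques, N m; "position": TCP position; "eef_rot": TCP orientation; "contact_force": force on the tool from outside, world axes, zero at the start; "ft_torque": the same for the moment, N m; "width": finger opening in m; "gripper_force": force on a finger pad.
Only numpy, scipy, OpenCV 4.12 (cv2) and the standard library are available. Lean on these libraries where they do the work, as an engineer would, in place of code of your own. Each camera call takes 0.05 s, during which the arm holds its last target. There are 200 camera calls.

TASK

The holder on the bench has a spring-plunger divider locked in its middle hole, with the metal flow cup in the bay on one side and a dropper bottle in the other. Pen in the flow cup, on whichever side it stands: pull the plunger knob up, slide the divider section exactly one hole toward that cup and let the pin drop fully home there, leaving cup, bottle, scraper and brush undisturbed. Finish while still gripping the knob with the pin seated; do not let go.

Things in the scene. Friction and masses are not known exactly. Their poses are not given: they have to be found in the camera images.
- index_rail: Fixed holder: grey base plate 170x300x8 mm, square steel tube (36 mm wide, 276 long, top 40 above the bench) along its front. Origin on the bench under the tube's middle; +y along the tube (robot's left at yaw 0), +x away from the robot, across to the bays. Five 14 mm holes in the tube's top at y = -80, -40, 0, 40, 80 mm. Bays at x about 78 mm end at 52 mm high steel posts, y = -132 and 132 mm.
- section (a joint): Sliding section: dark steel sleeve 46 x 56 mm, top 52 mm above the bench, riding on the tube; carries the plunger and the divider. Value in m along the holder's +y: 0 middle hole (start), +0.040 next hole to +y, -0.040 next to -y; range -0.082 to 0.082. Slides with about 1.5 N friction when the pin is out; blocked, with about 2 mm play each way, while the pin is in a hole.
- plunger (a joint): Lift of the spring plunger in m: 0 = pin fully down, 12 mm deep in a hole; 0.012 = pin tip level with the tube's top (it rests there between holes); 0.022 = fully up. A spring pushes it down with about 4 N at 0, about 9 N fully up. It moves straight up and down. The pin is 10 mm thick with a round tip.
- knob (a point): Middle of the plunger's knob: upright black cylinder, 30 mm across, 34 mm high (17 mm above and below this point), on top of the sliding section. 93 mm above the bench with the pin down; rises with the plunger and travels with the section. Under it a steel bush 22 mm across stands on the sleeve, whose top is 41 mm below this point.
- divider (a point): Middle of the top edge of the divider, an upright steel plate 8 mm thick, 92 mm long across the tube, top 56 mm above the bench, fixed to the sliding section; this point is 69 mm from the knob's axis along the holder's +x.
- flow_cup: Metal flow cup: cone-bottomed cup in a wire stand, 53 mm across and 63 mm high, loose on the base plate in one of the two bays, about 84 mm from the holder's middle along its +y or -y. Origin: centre of its underside.
- dropper: Brown dropper bottle, 37 mm across, 117 mm high, loose on the base plate in the other bay. Origin: centre of its underside. Leave it alone.
- scraper: Stiff hand scraper lying flat on the bench, 60 x 195 x 18 mm. Origin: centre of its underside. To be left alone.
- brush: Flat paint brush lying on the bench, 34 x 208 x 14 mm. Origin: centre of its underside. To be left alone.

How it is judged:
By the outcome, as a careful person would: the job done as asked, in the order asked, and still so for the second after the job is handed in, while the arm keeps its last pose, push and grip.
It also fails if it takes over 32 s, if anything falls off the work surface, if the arm or the gripper's body presses on something with over 40 N, if the wrist force passes 120 N, or if a joint passes its speed limit or range.

## Working session

There is one attempt and no reset: what is moved stays moved. The work goes in short steps, Python scripts to look and compute and a tool call to move; the robot and the scene stay as the last step left them, time stands still between calls to the robot, and variables do not carry over. Pictures are saved under pics/ and viewed, at most 10 in all, crops included, and the job is handed in when it is done.

Besides the shell and the picture viewer there is one more tool, called after "Call:" as a command line: name --pt "numbers of a row" for each row, then --argument value for the rest. arm_command: Moves the arm, as the interface text tells. Its arguments: {"type":"object","properties":{"xyz":{"type":"array","items":{"type":"array","items":{"type":"number"}}},"yaw":{"type":"array","items":{"type":"number"}},"claw":{"type":"number"},"newtons":{"type":"number"}},"required":["xyz","yaw"]}

```bash
mkdir -p pics
cat > h.py <<'E'
import numpy as np, cv2
from bench import r
def cal(n):
    c=r.get_calibration(n); f=240/np.tan(np.radians(c["fovy"])/2)
    K=np.array([[f,0,c["cx"]],[0,f,c["cy"]],[0,0,1.]])
    return K,np.array(c["distortion"],float),np.array(c["rvec"],float).ravel(),np.array(c["tvec"],float).ravel()
def atz(n,px,z,c=None):
    K,D,rv,t=c or cal(n); R=cv2.Rodrigues(rv)[0]
    u=cv2.undistortPoints(np.array([[px]],float),K,D)[0,0]
    d=R.T@np.array([u[0],u[1],1]); o=-R.T@t
    return o+d*(z-o[2])/d[2]
def proj(n,P,c=None):
    K,D,rv,t=c or cal(n)
    return cv2.projectPoints(np.array(P,float).reshape(-1,3),rv,t,K,D)[0].reshape(-1,2)
E
python3 - <<'E'
from h import *
s=r.state(); print(s["clock"],s["position"],s["eef_rot"],s["width"])
ims=[]
for n in ("top","scene"):
    im=r.grab_frame(n); cv2.imwrite(f"pics/{n}0.png",im)
    for l,z in (("knob",.093),("divider",.056),("index_rail",0),("flow_cup",.008),("dropper",.008),("scraper",0),("brush",0)):
        for d in r.spot_point(l,n)[:2]: print(n,l,np.round(d["pixel"]),round(d["confidence"],2),atz(n,d["pixel"],z).round(3))
print(r.state()["clock"])
E
```

```text
0.0 [0.16043229 0.60356467 0.23583145] [ 1.29499144e-01  9.91579219e-01 -7.88570136e-04 -5.13011434e-05] 0.08776694030700972
top knob [274. 275.] 0.45 [0.42  0.066 0.093]
top divider [272. 246.] 0.82 [0.491 0.074 0.056]
top flow_cup [234. 244.] 0.98 [0.499 0.169 0.008]
top dropper [306. 241.] 0.67 [ 0.505 -0.005  0.008]
top scraper [163. 206.] 0.59 [0.598 0.35  0.   ]
top brush [475. 261.] 0.66 [ 0.455 -0.424  0.   ]
scene knob [282. 229.] 0.51 [0.444 0.065 0.093]
scene knob [325. 254.] 0.51 [ 0.463 -0.057  0.093]
scene divider [300. 222.] 0.66 [0.511 0.075 0.056]
scene index_rail [279. 256.] 0.9 [0.432 0.07  0.   ]
scene flow_cup [275. 220.] 0.57 [0.499 0.16  0.008]
scene dropper [325. 251.] 0.91 [ 0.519 -0.     0.008]
scene scraper [256. 167.] 0.66 [0.597 0.35  0.   ]
scene brush [450. 387.] 0.91 [ 0.457 -0.432  0.   ]
0.8
```

View pics/top0.png

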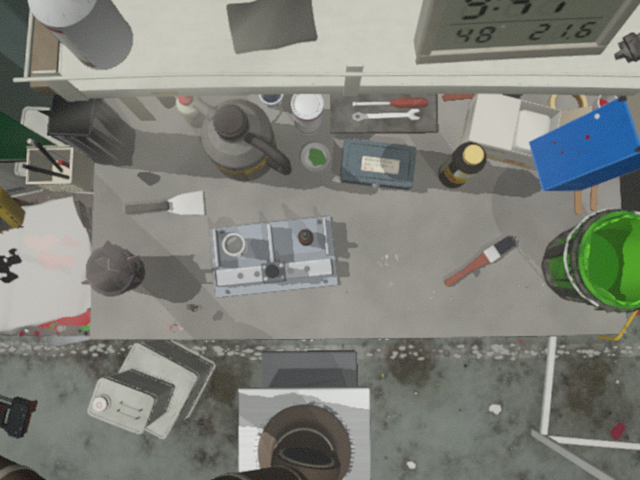

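View pics/scene0.png

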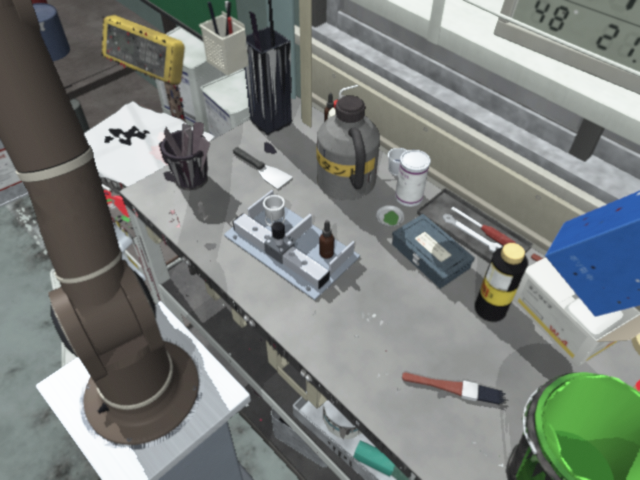

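The wrist view comes next. The top picture shows the holder at about (215–340, 215–297), tilted about 5°, with the knob at (272,271). The cup is on the left at (234,244), which is +y, and the dropper is on the right at (306,237). The scene view confirms this. I'll move over the knob with the jaws closing along the tube.

Call:
arm_command --pt "-20 -23 0" --pt "-47 -54 0" --pt "-74 -85 0" --pt "-101 -116 0" --pt "-128 -147 0" --pt "-155 -178 0" --pt "-182 -209 0" --pt "-209 -240 0" --yaw '[-3, -6, -9, -12, -15, -18, -20, -20]' --claw 100

```text
clock: 1.47
position: [0.3014, 0.3165, 0.2369]
eef_rot: [-0.046, 0.999, 0.0, 0.0]
contact_force: [0.3, 0.6, 0.1]
width: 0.0876
gripper_force: 0.0
```

```bash
cat > t.py <<'E'
import sys
from h import *
from scipy.spatial.transform import Rotation as Ro
def to(p,hy):
    s=r.state(); R=Ro.from_quat(s["eef_rot"]).as_matrix()
    print("t",s["clock"],"pos",s["position"].round(4) if hasattr(s["position"],"round") else s["position"],"F",np.round(s["contact_force"],1),"w",s["width"])
    print("shift mm",(R.T@(np.array(p)-s["position"])*1000).round(1),"closing axis yaw",np.degrees(np.arctan2(-R[0,1],R[1,1])).round(2),"want",hy,"toolz",R[:,2].round(3))
E
python3 -c "
from t import *
to([.424,.069,.236],5)"
```

```text
t 1.4667 pos [0.3014 0.3165 0.2369] F [0.3 0.6 0.1] w 0.08756986831505108
shift mm [ -99.4 -257.7    0.8] closing axis yaw 5.25 want 5 toolz [ 0.     0.001 -1.   ]
```

Call:
arm_command --pt "-14 -36 0" --pt "-28 -73 0" --pt "-42 -109 0" --pt "-56 -146 0" --pt "-70 -182 0" --pt "-85 -220 0" --pt "-99 -257 0" --pt "-99 -257 0" --yaw '[0, 0, 0, 0, 0, 0, 0, 0]'

```text
clock: 2.13
position: [0.425, 0.0645, 0.2373]
eef_rot: [-0.04, 0.999, -0.001, 0.001]
contact_force: [0.4, -1.0, -1.2]
width: 0.0878
gripper_force: 0.0
```

Run:
```python
from t import *
to([.424,.069,.236],5)
n="wrist"; c=cal(n); im=r.grab_frame(n); cv2.imwrite("pics/w1.png",im)
print("cam",(-cv2.Rodrigues(c[2])[0].T@c[3]).round(3))
for l,z in (("knob",.093),("divider",.056),("index_rail",0),("flow_cup",.008),("dropper",.008)):
    for d in r.spot_point(l,n)[:2]: print(l,np.round(d["pixel"]),round(d["confidence"],2),atz(n,d["pixel"],z,c).round(4))
```

```text
t 2.1333 pos [0.425  0.0645 0.2373] F [ 0.4 -1.  -1.2] w 0.08776596234588635
shift mm [0.6 4.5 1.3] closing axis yaw 4.64 want 5 toolz [ 0.003 -0.001 -1.   ]
cam [0.353 0.058 0.387]
knob [321. 243.] 0.69 [0.4333 0.0678 0.093 ]
divider [247. 285.] 0.29 [ 0.4929 -0.0015  0.056 ]
index_rail [320. 216.] 0.88 [0.4286 0.0671 0.    ]
flow_cup [400. 286.] 0.57 [0.5001 0.1645 0.008 ]
dropper [247. 287.] 0.68 [ 0.5156 -0.0102  0.008 ]
```

View pics/w1.png

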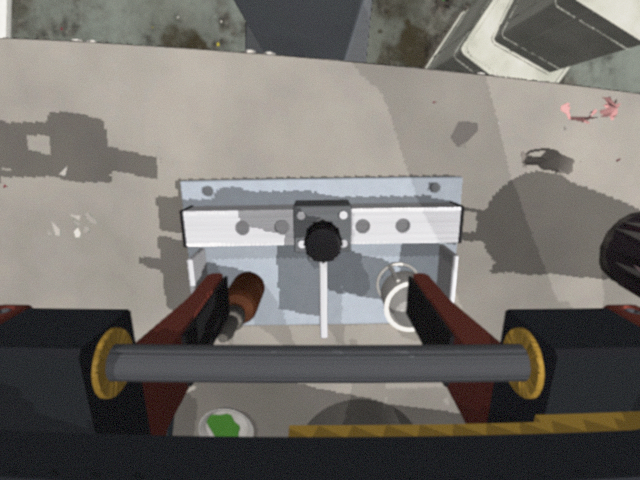

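The wrist view shows the knob at (323,241), the holes at (242,228), (282,227), (363,226) and (403,226), and the divider plate running down to (323,337). The cup is on the right, which is +y. I'll fit the holder pose from the holes.

Run:
```python
from t import *
im=cv2.imread("pics/w1.png"); g=cv2.cvtColor(im,6)
n="wrist"; c=cal(n)
P=[]
for h in [(242,228),(282,227),(363,226),(403,226)]:
    x,y=h; w=g[y-10:y+11,x-10:x+11]; m=(w<150); ys,xs=np.nonzero(m)
    q=(x-10+xs.mean(),y-10+ys.mean()); P.append(atz(n,q,.04,c)[:2]); print(h,np.round(q,1),m.sum(),P[-1].round(4))
P=np.array(P); hy=np.array([-80,-40,40,80])/1000
A=np.polyfit(hy,P,1); print("origin",A[1].round(4),"scale",np.hypot(*A[0]).round(3),"yaw",np.degrees(np.arctan2(-A[0,0],A[0,1])).round(2))
for p in [(323,241)]: print(atz(n,p,.093,c).round(4))
print(proj(n,[[*A[1],.093],[*A[1],.11]],c).round(1))
to([*A[1],.110],5)
```

```text
(242, 228) [242.1 227. ] 147 [ 0.435  -0.0023]
(282, 227) [282.2 226.7] 211 [0.431  0.0376]
(363, 226) [362.2 226. ] 135 [0.4229 0.117 ]
(403, 226) [402.4 225.2] 138 [0.4184 0.1568]
origin [0.4268 0.0773] scale 0.999 yaw 5.93
[0.428  0.0773 0.093 ]
[[323.1 239.7]
 [323.4 245.1]]
t 2.4333 pos [0.422  0.0725 0.2366] F [-0.3 -0.5 -0.4] w 0.08786764761886115
shift mm [ -5.3   4.3 126.6] closing axis yaw 5.25 want 5 toolz [-0.  0. -1.]
```

The arm was still settling when that picture was taken, so I'll measure again from a still picture.

```bash
cat > m.py <<'E'
from t import *
n="wrist"; s0=r.state(); c=cal(n); im=r.grab_frame(n); cv2.imwrite("pics/w2.png",im); g=cv2.cvtColor(im,6)
print("drift",np.round(r.state()["position"]-s0["position"],4))
P=[];yaw=np.radians(5.5)
hy=np.array([-80,-40,40,80])/1000
o=np.array([.427,.071])
for k in range(3):
    P=[]
    for h in hy:
        x,y=proj(n,[o[0]-h*np.sin(yaw),o[1]+h*np.cos(yaw),.04],c)[0].round().astype(int)
        w=g[y-10:y+11,x-10:x+11]; ys,xs=np.nonzero(w<150); P.append(atz(n,(x-10+xs.mean(),y-10+ys.mean()),.04,c)[:2])
    P=np.array(P);A=np.polyfit(hy,P,1);o=A[1];yaw=np.arctan2(-A[0,0],A[0,1])
    print(o.round(4),np.degrees(yaw).round(2),np.hypot(*A[0]).round(3))
px=proj(n,[*o,.093],c)[0]; print("knob pred px",px, [ (np.round(d["pixel"]),round(d["confidence"],2)) for d in r.spot_point("knob",n)[:2]])
to([*o,.110],5)
E
python3 m.py
```

```text
drift [ 0.     -0.0001 -0.    ]
[0.4302 0.0697] 5.19 0.995
[0.4305 0.0692] 5.35 1.0
[0.4305 0.0692] 5.35 1.0
knob pred px [313.20113397 242.99092288] [(array([309., 246.]), 0.97)]
t 2.5333 pos [0.4221 0.0723 0.2366] F [-0.5  0.2  0.7] w 0.08788548206290629
shift mm [ -8.1  -3.9 126.6] closing axis yaw 5.25 want 5 toolz [-0.  0. -1.]
```

Call:
arm_command --pt "-8 -4 25" --pt "-8 -4 60" --pt "-8 -4 90" --pt "-8 -4 115" --pt "-8 -4 132" --pt "-8 -4 144" --pt "-8 -4 144" --pt "-8 -4 144" --yaw '[0, 0, 0, 0, 0, 0, 0, 0]'

```text
clock: 3.2
position: [0.4303, 0.0683, 0.0924]
eef_rot: [-0.045, 0.999, -0.0, -0.001]
contact_force: [0.7, 0.3, -0.1]
width: 0.0879
gripper_force: 0.0
```

Run:
```python
from t import *
to([.4305,.0692,.092],5.35)
cv2.imwrite("pics/w3.png",r.grab_frame("wrist"))
```

```text
t 3.2 pos [0.4303 0.0683 0.0924] F [ 0.7  0.3 -0.1] w 0.08792915009526632
shift mm [-0.2  0.9  0.4] closing axis yaw 5.17 want 5.35 toolz [-0.001 -0.001 -1.   ]
```

View pics/w3.png

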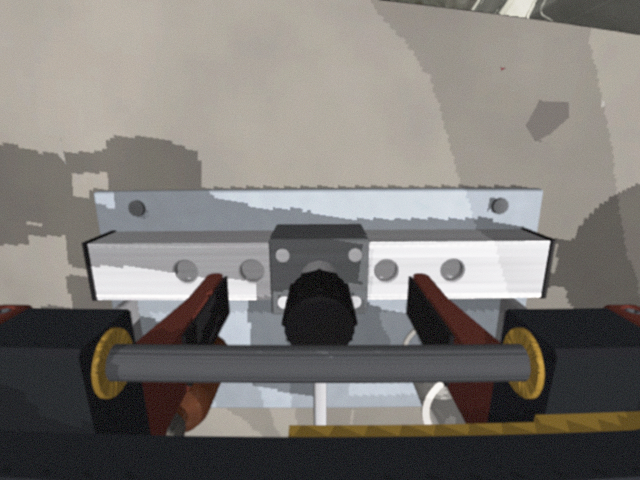

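The knob at (320,305) is centred between the fingertips, which are at about (215,290) and (425,290). I'll close the gripper.

Call:
arm_command --pt "0 0 0" --pt "0 0 0" --pt "0 0 0" --pt "0 0 0" --pt "0 0 0" --pt "0 0 0" --pt "0 0 0" --pt "0 0 0" --yaw '[0, 0, 0, 0, 0, 0, 0, 0]' --claw 0 --newtons 40

```text
clock: 3.92
position: [0.4307, 0.068, 0.0927]
eef_rot: [-0.045, 0.999, 0.0, 0.0]
contact_force: [-0.8, -0.5, 1.1]
width: 0.0384
gripper_force: 0.0
```

Call:
arm_command --pt "0 0 0" --pt "0 0 0" --pt "0 0 0" --pt "0 0 0" --yaw '[0, 0, 0, 0]'

```text
clock: 4.25
position: [0.4307, 0.068, 0.0926]
eef_rot: [-0.045, 0.999, 0.0, -0.0]
contact_force: [0.0, -0.2, -0.1]
width: 0.0293
gripper_force: 40.0
```

Gripped: the width is 29.3 mm against the 30 mm knob. Next I'll lift about 17 mm.

Call:
arm_command --pt "0 0 -3" --pt "0 0 -6" --pt "0 0 -10" --pt "0 0 -14" --pt "0 0 -17" --pt "0 0 -17" --pt "0 0 -17" --yaw '[0, 0, 0, 0, 0, 0, 0]'

```text
clock: 4.83
position: [0.4307, 0.068, 0.1097]
eef_rot: [-0.045, 0.999, 0.0, 0.0]
contact_force: [2.0, 1.5, -8.3]
width: 0.0291
gripper_force: 40.0
```

Run:
```python
from t import *
to([.4305-.04*np.sin(np.radians(5.35)),.0692+.04*np.cos(np.radians(5.35)),.1097],5.35)
cv2.imwrite("pics/w4.png",r.grab_frame("wrist"))
```

```text
t 4.8333 pos [0.4307 0.068  0.1097] F [ 2.   1.5 -8.3] w 0.02909510110900993
shift mm [ 0.2 41.2  0. ] closing axis yaw 5.12 want 5.35 toolz [ 0.  0. -1.]
```

View pics/w4.png

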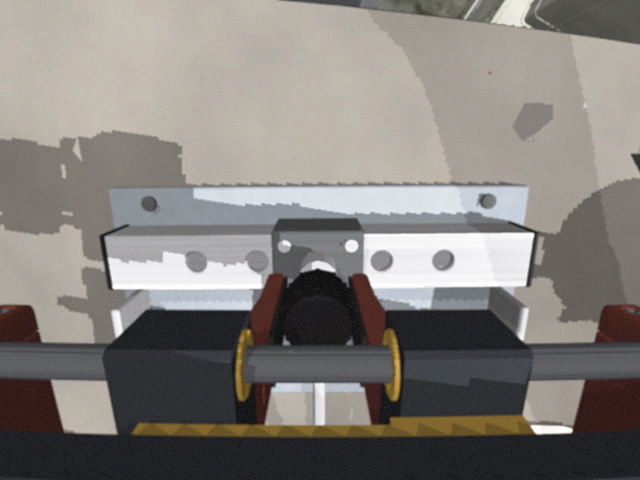

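The arm feels 8.3 N downward, which matches the spring at 17 mm, so the plunger is up and hasn't slipped. The picture agrees: jaws on the knob at (320,300), section at (318,240) still between the holes at (258,261) and (382,260). Now I'll slide toward +y.

Call:
arm_command --pt "0 3 0" --pt "0 8 0" --pt "0 14 0" --pt "0 21 0" --pt "0 28 0" --pt "0 35 0" --pt "0 39 0" --pt "0 41 0" --yaw '[0, 0, 0, 0, 0, 0, 0, 0]'

```text
clock: 5.55
position: [0.4266, 0.1097, 0.1095]
eef_rot: [-0.045, 0.999, -0.0, -0.0]
contact_force: [0.1, -0.5, -8.9]
width: 0.0293
gripper_force: 40.0
```

Call:
arm_command --pt "0 0 0" --pt "0 0 0" --pt "0 0 0" --yaw '[0, 0, 0]'

```text
clock: 5.8
position: [0.4268, 0.109, 0.1096]
eef_rot: [-0.045, 0.999, 0.0, -0.0]
contact_force: [-0.7, 2.1, -8.8]
width: 0.0295
gripper_force: 40.0
```

Run:
```python
from t import *
to([.4305-.04*np.sin(np.radians(5.35)),.0692+.04*np.cos(np.radians(5.35)),.0927],5.35)
cv2.imwrite("pics/w5.png",r.grab_frame("wrist"))
```

```text
t 5.8 pos [0.4268 0.109  0.1096] F [-0.7  2.1 -8.8] w 0.029549067019539986
shift mm [-0.  -0.  16.9] closing axis yaw 5.13 want 5.35 toolz [-0.001  0.    -1.   ]
```

View pics/w5.png

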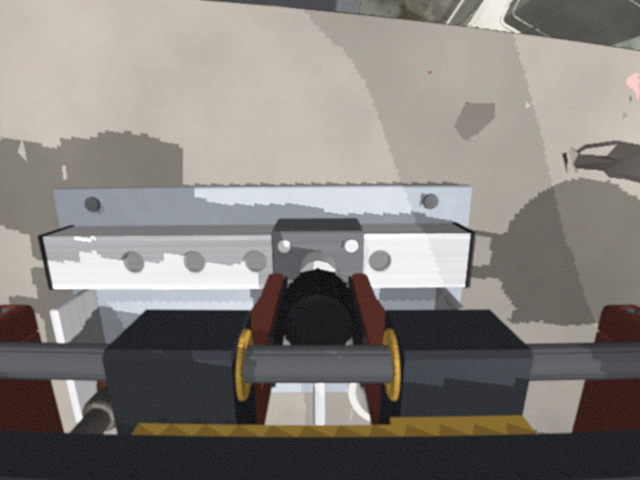

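The section now has one free hole to its right at (379,260) and three to its left, with the hole midpoint at 317 against the section at 318, so it's aligned. I'll lower the pin.

Call:
arm_command --pt "0 0 3" --pt "0 0 6" --pt "0 0 9" --pt "0 0 12" --pt "0 0 15" --pt "0 0 17" --pt "0 0 17" --pt "0 0 17" --yaw '[0, 0, 0, 0, 0, 0, 0, 0]'

```text
clock: 6.52
position: [0.4269, 0.1087, 0.0926]
eef_rot: [-0.045, 0.999, 0.0, -0.0]
contact_force: [-4.0, 0.9, -1.5]
width: 0.0296
gripper_force: 40.0
```

Call:
arm_command --pt "0 0 0.5" --pt "0 0 1" --pt "0 0 1" --pt "0 0 1" --yaw '[0, 0, 0, 0]'

```text
clock: 6.85
position: [0.4271, 0.1088, 0.0925]
eef_rot: [-0.045, 0.999, 0.0, -0.0]
contact_force: [-6.9, -0.3, 13.2]
width: 0.0296
gripper_force: 40.0
```

Call:
arm_command --pt "0 0 -0.5" --pt "0 0 -0.5" --pt "0 0 -0.5" --pt "0 0 -0.5" --yaw '[0, 0, 0, 0]'

```text
clock: 7.18
position: [0.427, 0.1088, 0.0926]
eef_rot: [-0.045, 0.999, 0.0, -0.0]
contact_force: [-5.9, 0.5, 8.0]
width: 0.0294
gripper_force: 40.0
```

Run:
```python
from t import *
to([.4268,.109,.0927],5.35)
a=r.grab_frame("wrist"); b=r.grab_frame("scene")
for l in ("flow_cup","dropper"):
    for n in ("scene","top"):
        if n=="top": r.grab_frame("top")
        print(l,n,[(np.round(d["pixel"]),round(d["confidence"],2),atz(n,d["pixel"],.008).round(3)) for d in r.spot_point(l,n)[:1]])
s=cv2.resize(b[170:320,200:400],(640,480),interpolation=cv2.INTER_CUBIC)
cv2.imwrite("pics/fin.png",cv2.resize(np.vstack([a[150:400],s[:350]]),None,fx=.95,fy=.95))
```

```text
t 7.1833 pos [0.427  0.1088 0.0926] F [-5.9  0.5  8. ] w 0.02937841023077476
shift mm [ 0.2  0.2 -0.1] closing axis yaw 5.11 want 5.35 toolz [-0.  0. -1.]
flow_cup scene []
flow_cup top [(array([235., 246.]), 0.43, array([0.495, 0.167, 0.008]))]
dropper scene [(array([327., 253.]), 0.92, array([ 0.518, -0.009,  0.008]))]
dropper top [(array([305., 240.]), 0.75, array([ 0.509, -0.003,  0.008]))]
```

View pics/fin.png

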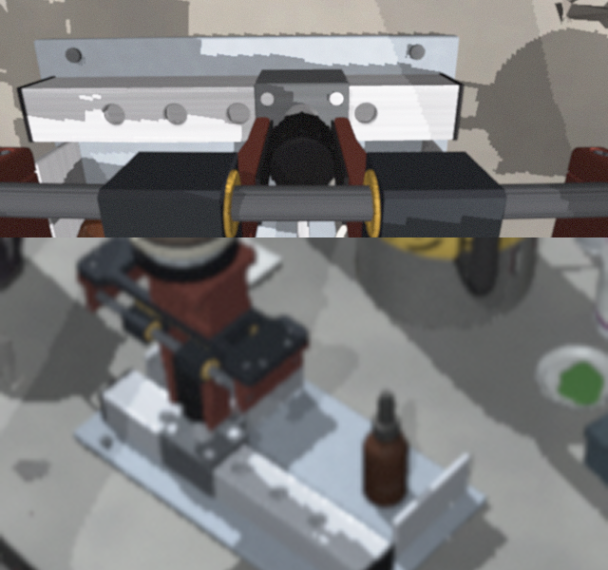

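The picture shows the section one hole along: three free holes to its left, one to its right at (366,113), with the knob still gripped. The cup and bottle haven't moved. The TCP is back at the height where I gripped (92.6 mm) and hits a hard stop, so the pin is home.

```bash
python3 -c "
from bench import r
print(r.finish_job())"
```

```text
the job is handed in; nothing more can be done
None
```

The job is handed in: the divider moved one hole toward the flow cup (+y), the pin is seated against its stop and the gripper still holds the knob; cup and bottle look unmoved, and I didn't re-check scraper and brush afterwards.

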